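# Load a film roll on the bench dispenser and lock its cap

## Robot

A 6-joint arm with a two-finger parallel gripper is mounted at the origin on the work surface. World frame = base frame: x ahead of the robot, y to its left, z up, the work surface at z = 0. Lengths are in mm, angles in rad, forces in N, time in s.
With the tool pointing down it reaches from about 350 to 725 mm from the base axis. Payload 4.3 kg.
Tool frame: the origin (TCP) lies at the centre of the arm's flange, where the gripper is bolted on; the fingertips stand 173 mm ahead of it and the grasp point (between the pads) lies 155 mm ahead of it; z points along the fingers, y is the line along which they close (so a half turn about z gives the same grasp; the last joint's range is limited). The gripper opens to 85 mm and grips with 20 to 120 N. Pads are 22 mm wide; open, the fingers measure 114 mm over their backs; the gripper's body (76 mm by 85 mm) begins 54 mm behind the grasp point. The pads swing forward as they close: fully open they stand 13 mm farther back than shut.
Start: joints at [1.187, 0.377, 0.081, 1.274, 0, 1.46], TCP at [155.475, 553.602, 404.729] pointing down, gripper open.
Joint ranges: [-2.72, 2.72], [-0.84, 1.66], [-1.02, 1.22], [-1.77, 2.12], [-1.37, 1.28], [-3.14, 3.14]. Speed limits (rad/s): [2.57, 2.57, 3.14, 3.14, 3.14, 3.14].

## Interface

Orientations are given as [roll, pitch, yaw] about the fixed x, y, z axes, in that order (R = Rz(yaw) Ry(pitch) Rx(roll)).
In Python, from plant import manip gives the robot as it stands.
- The arm moves only by the shell command python3 -m pendant 'ROWS' [FORCE]. ROWS is JSON, a list of rows, each a list of 7 numbers: the closure in counts, from 0 (fully open) to 255 (shut), then the shift along the tool's x, y, z in mm, then the turn, a rotation vector about the tool's x, y, z in rad. In form: [[hand, tx, ty, tz, wx, wy, wz], ...]. A call has 1 to 10 rows; each row is the pose to reach, as a shift and turn from the pose commanded when the call began, along the tool's axes at that moment; what a row does not reach only later rows make up. A row lasts 1/12 s, in which the tool goes at most 41.7 mm and 7.16 degrees, less where a joint would pass 70% of its speed; a pose out of reach is approached as far as the arm can. A call with a gripper value outside its range is refused whole. The fingers move at their own pace and stop on an object; FORCE is the grip in N (left out, the last holds). Time passes only in rows, so rows that repeat a pose let the fingers close. It gives the time, the measured TCP pose, the force, the opening and the grip force at its end, in the units of the state.
- manip.sense(): the state, without advancing time (a new reading comes with each control period).
- manip.read_camera(name): name is "scene" or "side" or "wrist"; returns the picture (384x512x3 uint8, red, green, blue); there is no depth.
- manip.camera_params(name): a dict with "intrinsics" (3x3 intrinsics, pixels), "R" (3x3) and "t" (3): a world point X has camera coordinates R X + t. Camera axes: x right, y down, z forward; pixel columns grow to the right and rows downward; lengths in mm; the calibration is good to about 2 mm. A picture is of the moment at which its call begins: read the wrist's pose just before it. camera_params takes no time and is no camera call; for the wrist camera it gives the pose at the moment of the call.
- manip.close_job(): hands the job in; it is judged then, once.
The state is a dict: "t": time; "qpos": joint angles; "joint_vel": joint speeds; "joint_torque": joint torques, N m; "tcp_pos": TCP position; "tcp_rot": TCP orientation; "contact_force": force on the tool from outside, world axes, zero at the start; "moment": the same for the moment, N m; "width": finger opening in mm; "grip_force": force on a finger pad.
Only numpy, scipy, OpenCV 4.12 (cv2) and the standard library are available. Lean on these libraries where they do the work, as an engineer would, in place of code of your own. Each camera call takes 0.05 s, during which the arm holds its last target. There are 200 camera calls.

## Task

Load the bench dispenser: slide the roll with the wide core over the upright spindle so that it stands on the sprung platform, then fit the slotted cap over the spindle's hammer head, push it down against the spring and give it a quarter turn, so that it stays locked under the head when you let go. The roll with the narrow core does not fit: leave it standing where it is.

Things in the scene. Friction and masses are not known exactly. Their poses are not given: they have to be found in the camera images.
- dispenser: Fixed grey square base, 150 x 150 mm, 20 mm high, of the dispenser; origin at its centre on the table; place and yaw vary. On its z axis stands a steel spindle: post 30 mm in diameter up to 105 mm above the table, then a neck 10 mm thick, then the hammer head.
- spindle_head (a point): Centre of the hammer head, a steel bar lying across the top of the spindle: 30 mm long (x), 10 mm wide (y), 8 mm thick (z, up). Centre 127 mm above the table, underside 123 mm. With the roll resting on the platform the head stands 11 mm out of the roll's top, so it comes up between the fingers.
- platform (a joint): Black round platform, 76 mm in diameter, on a spring around the post. Value: m pressed down; 0 at rest, its top 40 mm above the table (also with roll and cap merely lying on it), 0.015 fully down. Spring 7 N at first, plus 0.7 N per mm. Reads about 0.005 when the cap is locked; while turning the cap press to 0.008 to 0.012, so that its plate clears the head.
- wide_roll_center (a point): Centre (half-way up, on the axis z) of the wide-core roll of white film to be loaded: 62 mm in diameter, 80 mm tall, standing upright; bore 38 mm right through, lined with cardboard; about 0.28 kg. Standing on the platform, its top is 120 mm above the table.
- narrow_roll_center (a point): Centre (half-way up) of the other roll of white film: same outside, 62 mm in diameter and 80 mm tall, but bore only 20 mm, too small for the spindle. It stands upright on the table. The two rolls and the cap exchange places from run to run.
- cap_center (a point): Centre of the loose aluminium cap, half-way up its 42 mm, lying plate down; 0.13 kg. Plate 90 (x) x 64 (y) x 8 mm (z), its underside 21 mm below this point. On it stand two ribs along x, 70 mm long, 7 mm thick, 34 mm high, 36 mm apart inside and 50 mm over their outsides (y): grip them across the outsides, from above.
- cap_slot (a point): Centre of the slot in the cap's plate, on the plate's underside (21 mm below the cap's centre). The slot goes right through, 36 mm long along x, 15 mm wide along y. The hammer head passes it only when both lie the same way (either way round) and then stands between the ribs; after a quarter turn of the pushed-down cap, either way, it bars the slot.
Mind the look-alikes: they are no part of the job. What is shaped like the dispenser but turquoise is not meant.

How it is judged:
By the outcome, as a careful person would: the job done as asked, in the order asked, and still so for the second after the job is handed in, with the robot touching nothing.
It also fails if it takes over 72 s, if anything falls off the work surface, if the arm or the gripper's body presses on something with over 40 N, if the wrist force passes 120 N, or if a joint passes its speed limit or range.

## Working session

There is one attempt and no reset: what is moved stays moved. The work goes in short steps, Python scripts to look and compute and a shell command to move; the robot and the scene stay as the last step left them, time stands still between calls to the robot, and variables do not carry over. Pictures are saved under pics/ and viewed, at most 10 in all, crops included, and the job is handed in when it is done.

```bash
ls; mkdir -p pics
python3 - <<'E'
from plant import manip
import cv2,numpy as np
np.set_printoptions(precision=3,suppress=True)
s=manip.sense();print(s)
for n in("scene","side"):
    im=manip.read_camera(n);cv2.imwrite(f"pics/{n}0.png",im[:,:,::-1]);p=manip.camera_params(n);print(n,p)
print(manip.camera_params("wrist"))
E
```

```text
pics
{'t': 0.0, 'qpos': array([ 1.187,  0.378,  0.08 ,  1.274, -0.   ,  1.46 ]), 'joint_vel': array([ 0.001,  0.   ,  0.   ,  0.001, -0.   , -0.001]), 'joint_torque': array([  0.002, -46.361,  26.987,   0.021,   0.   ,   0.   ]), 'tcp_pos': array([155.37 , 553.296, 403.769]), 'tcp_rot': array([-3.14 , -0.   ,  2.868]), 'contact_force': array([-0.457, -0.078,  0.529]), 'moment': array([0.043, 0.049, 0.001]), 'grip_force': 0.0, 'width': 85.45405226637482}
scene {'intrinsics': array([[353.152,   0.   , 258.714],
       [  0.   , 353.152, 185.086],
       [  0.   ,   0.   ,   1.   ]]), 'R': array([[ 0.416,  0.909, -0.021],
       [ 0.526, -0.259, -0.81 ],
       [-0.742,  0.326, -0.586]]), 't': array([-175.151, -166.887, 1191.549])}
side {'intrinsics': array([[411.397,   0.   , 256.972],
       [  0.   , 411.397, 187.427],
       [  0.   ,   0.   ,   1.   ]]), 'R': array([[ 0.865, -0.502,  0.012],
       [-0.276, -0.496, -0.823],
       [ 0.419,  0.709, -0.568]]), 't': array([-401.771,  188.288,  934.772])}
{'intrinsics': array([[278.344,   0.   , 254.293],
       [  0.   , 278.344, 198.767],
       [  0.   ,   0.   ,   1.   ]]), 'R': array([[ 0.271,  0.963, -0.001],
       [ 0.91 , -0.256,  0.325],
       [ 0.313, -0.089, -0.946]]), 't': array([-574.336,  -42.178,  381.601])}
```

View pics/scene0.png

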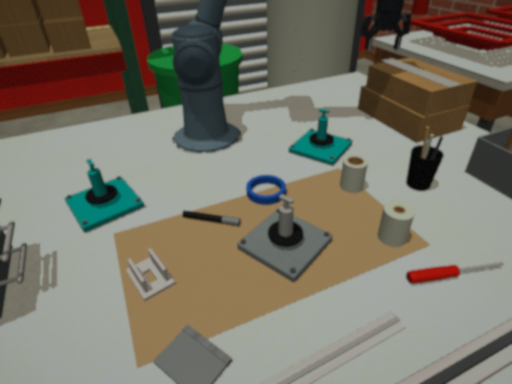

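View pics/side0.png

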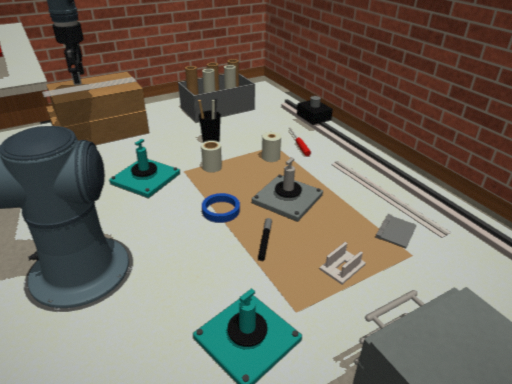

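The scene view shows the grey dispenser at about (285,238) with its head at (286,198). The rolls are at (353,173) and (396,225), and the cap is at (150,273). The side view shows the dispenser at (288,193), the rolls at (211,156) and (271,147), and the cap at (342,263). I'll zoom in on these.

Run:
```python
import cv2,numpy as np
a=cv2.imread("pics/scene0.png");b=cv2.imread("pics/side0.png")
def c(im,x,y,w,h,s):return cv2.resize(im[y:y+h,x:x+w],None,fx=s,fy=s,interpolation=cv2.INTER_CUBIC)
top=np.hstack([c(a,335,150,80,100,3),c(a,235,185,100,100,3),c(a,118,240,66,100,3)])
bot=np.hstack([c(b,195,125,92,60,4),c(b,310,235,92,60,4)])
w=max(top.shape[1],bot.shape[1])
pad=lambda i:cv2.copyMakeBorder(i,0,0,0,w-i.shape[1],0)
o=np.vstack([pad(top),pad(bot)]);print(o.shape);cv2.imwrite("pics/z0.png",o)
```

```text
(540, 738, 3)
```

View pics/z0.png

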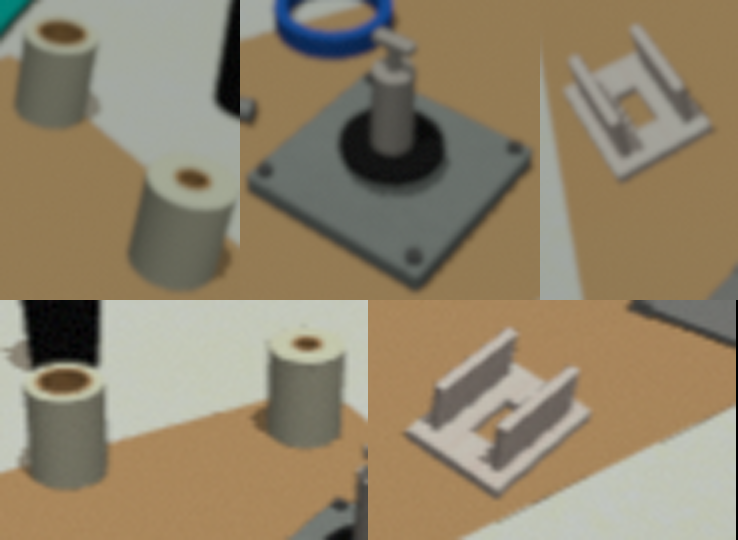

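```bash
cat > h.py <<'E'
from plant import manip
import cv2,numpy as np
np.set_printoptions(precision=2,suppress=True)
def onplane(P,uv,z):
    d=P["R"].T@np.linalg.solve(P["intrinsics"],[*uv,1.]);c=-P["R"].T@P["t"]
    return c+d*(z-c[2])/d[2]
def proj(P,X):
    c=P["R"]@np.asarray(X,float)+P["t"];u=P["intrinsics"]@c;return u[:2]/u[2]
E
python3 - <<'E'
from h import *
A=manip.camera_params("scene");B=manip.camera_params("side")
za=lambda x,y,x0,y0,ox:((x-ox)/3+x0,y/3+y0)
zb=lambda x,y,x0,ox:((x-ox)/4+x0,(y-300)/4+125+(110 if ox else 0))
print("wide",onplane(A,za(62,32,335,150,0),80),onplane(B,zb(63,380,195,0),80))
print("narrow",onplane(A,za(193,179,335,150,0),80),onplane(B,zb(307,343,195,0),80))
print("head",onplane(A,za(395,41,235,185,240),129),onplane(B,(290,162),131))
e=[onplane(A,za(*p,235,185,240),131) for p in((378,32),(412,46))];d=e[1]-e[0];print("headends",e,np.degrees(np.arctan2(d[1],d[0])),np.linalg.norm(d))
c=[onplane(A,za(*p,235,185,240),20) for p in((248,183),(415,285),(530,155))];print("base",c,(c[0]+c[2])/2)
for i in(0,1):
    d=c[i+1]-c[i];print(np.degrees(np.arctan2(d[1],d[0])),np.linalg.norm(d))
print("slot",onplane(A,za(632,107,118,240,540),8),onplane(B,zb(497,422,310,368),8))
c=[onplane(A,za(*p,118,240,540),8) for p in((565,92),(622,177),(712,127))];print("cap",c,(c[0]+c[2])/2)
for i in(0,1):
    d=c[i+1]-c[i];print(np.degrees(np.arctan2(d[1],d[0])),np.linalg.norm(d))
c=[onplane(B,zb(*p,310,368),8) for p in((406,433),(498,488),(590,411))];print("capB",c,(c[0]+c[2])/2)
for i in(0,1):
    d=c[i+1]-c[i];print(np.degrees(np.arctan2(d[1],d[0])),np.linalg.norm(d))
E
```

```text
wide [450.41 258.72  80.  ] [449.6  258.78  80.  ]
narrow [647.1  221.22  80.  ] [645.98 220.68  80.  ]
head [565.81  -2.49 129.  ] [556.25 -12.15 131.  ]
headends [array([554.61,  -9.25, 131.  ]), array([577.52,   3.66, 131.  ])] 29.402930221363004 26.28717033654168
base [array([ 541.56, -103.21,   20.  ]), array([670.07, -41.01,  20.  ]), array([603.89,  89.96,  20.  ])] [572.73  -6.62  20.  ]
25.824934267829914 142.76453723454335
116.80653852707569 146.74144210948117
slot [ 529.02 -288.89    8.  ] [ 524.43 -287.46    8.  ]
cap [array([ 496.49, -327.49,    8.  ]), array([ 581.96, -304.67,    8.  ]), array([ 568.15, -244.83,    8.  ])] [ 532.32 -286.16    8.  ]
14.947834878293465 88.4682656549181
102.99439505927494 61.4165802694022
capB [array([ 473.43, -268.65,    8.  ]), array([ 492.28, -326.88,    8.  ]), array([ 577.33, -307.16,    8.  ])] [ 525.38 -287.9     8.  ]
-72.05948194791945 61.20607400458628
13.05248668680842 87.30292038954815
```

Sizes and heights check out. The wide-core roll is at about (450,259), the dispenser at about (568,-6) with yaw near 27°, and the cap at about (527,-288) with yaw near 14°. I'll move above the wide roll first.

```bash
cat >> h.py <<'E'
from scipy.spatial.transform import Rotation as Ro
def go(x,y,z,yaw_deg):
    "tool-frame shift and turn from measured pose to TCP target, tool straight down"
    s=manip.sense();R=Ro.from_euler("xyz",s["tcp_rot"]);T=Ro.from_euler("xyz",[180,0,yaw_deg],degrees=True)
    print("at",s["tcp_pos"],np.degrees(s["tcp_rot"]),"F",s["contact_force"],"shift",R.inv().apply(np.array([x,y,z])-s["tcp_pos"]),"turn",(R.inv()*T).as_rotvec(),"q6",s["qpos"][5],"t",s["t"])
E
python3 -m pendant '[[0,-91,-51,5,0,0,0],[0,-182,-102,10,0,0,0],[0,-273,-153,15,0,0,0],[0,-364,-204,20,0,0,0],[0,-364,-204,20,0,0,0],[0,-364,-204,20,0,0,0],[0,-364,-204,20,0,0,0],[0,-364,-204,20,0,0,0],[0,-364,-204,20,0,0,0],[0,-364,-204,20,0,0,0]]' 40
python3 -m pendant '[[0,0,0,0,0,0,0],[0,0,0,0,0,0,0],[0,0,0,0,0,0,0]]'
python3 - <<'E'
from h import *
P=manip.camera_params("wrist");im=manip.read_camera("wrist");cv2.imwrite("pics/w1.png",im[:,:,::-1])
np.savez("pics/w1.npz",**P)
go(450,259,380,164.3);print("pred roll top",proj(P,[450,259,80]),"grasp",proj(P,[450,259,200]))
E
```

```text
t: 0.93
tcp_pos: [450.9, 257.7, 384.4]
tcp_rot: [-3.141, -0.001, 2.868]
contact_force: [0.7, -0.1, -0.1]
width: 85.5
grip_force: 0.0
t: 1.18
tcp_pos: [449.8, 259.4, 384.3]
tcp_rot: [-3.141, -0.001, 2.867]
contact_force: [0.0, 0.6, 0.4]
width: 85.4
grip_force: 0.0
at [449.32 259.97 384.47] [-179.99   -0.07  164.35] F [-0.9  -0.68  0.17] shift [-0.92 -0.75  4.47] turn [-0. -0.  0.] q6 0.6752466989830034 t 1.2333
pred roll top [253.84 189.66] grasp [253.6  246.16]
```

View pics/w1.png

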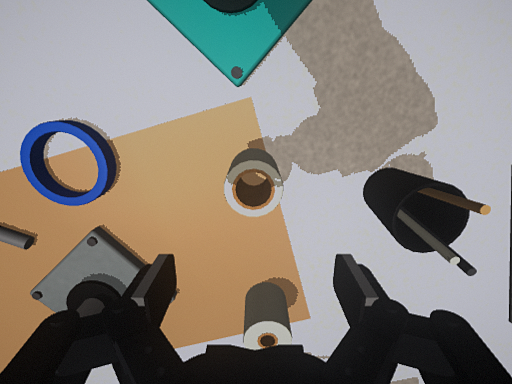

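The wide roll's rim is centred at about (253.5,189), against a predicted (253.8,189.7), and its wide bore is clear to see. I'll go down and grip it.

```bash
python3 -m pendant '[[0,0,0,35,0,0,0],[0,0,0,70,0,0,0],[0,0,0,105,0,0,0],[0,0,0,135,0,0,0],[0,0,0,160,0,0,0],[0,0,0,175,0,0,0],[0,0,0,175,0,0,0],[0,0,0,175,0,0,0],[255,0,0,175,0,0,0],[255,0,0,175,0,0,0]]' 40
python3 -m pendant '[[255,0,0,0,0,0,0],[255,0,0,0,0,0,0],[255,0,0,0,0,0,0],[255,0,0,0,0,0,0],[255,0,0,0,0,0,0],[255,0,0,0,0,0,0],[255,0,0,0,0,0,0],[255,0,0,0,0,0,0]]'
python3 -m pendant '[[255,0,0,-15,0,0,0],[255,0,0,-50,0,0,0],[255,0,0,-90,0,0,0],[255,0,0,-130,0,0,0],[255,0,0,-165,0,0,0],[255,0,0,-165,0,0,0],[255,0,0,-165,0,0,0]]'
python3 - <<'E'
from h import *
go(567,-6,375,164.3)
E
```

```text
t: 2.07
tcp_pos: [450.5, 260.1, 211.5]
tcp_rot: [3.141, 0.003, 2.869]
contact_force: [-1.4, -4.6, 3.4]
width: 64.3
grip_force: 2.5
t: 2.73
tcp_pos: [450.5, 259.7, 211.8]
tcp_rot: [3.14, 0.002, 2.868]
contact_force: [-2.0, -1.8, 6.0]
width: 61.8
grip_force: 42.8
t: 3.32
tcp_pos: [450.9, 260.0, 378.0]
tcp_rot: [3.137, 0.006, 2.868]
contact_force: [0.3, 0.6, -3.4]
width: 61.9
grip_force: 45.2
at [450.94 260.05 378.02] [179.73   0.32 164.32] F [ 0.32  0.55 -3.41] shift [-183.63 -224.79    2.97] turn [0.   0.01 0.  ] q6 0.6747958821045881 t 3.3167
```

```bash
python3 -m pendant '[[255,-38,-28,0,0,0,0],[255,-76,-56,0,0,0,0],[255,-114,-85,0,0,0,0],[255,-152,-113,0,0,0,0],[255,-152,-113,0,0,0,0],[255,-152,-113,0,0,0,0],[255,-152,-113,0,0,0,0],[255,-152,-113,0,0,0,0]]'
python3 - <<'E'
from h import *
P=manip.camera_params("wrist");im=manip.read_camera("wrist")
np.savez("pics/w2.npz",**P)
go(567,-6,375,164.3);u=proj(P,[567,-6,131]);print("pred head",u)
x,y=int(u[0])-100,int(u[1])-75;x=max(x,0)
print(x,y);o=cv2.resize(im[y:y+150,x:x+200],None,fx=4,fy=4,interpolation=cv2.INTER_CUBIC);cv2.imwrite("pics/w2.png",o[:,:,::-1])
E
```

```text
t: 3.98
tcp_pos: [564.9, 109.9, 373.0]
tcp_rot: [-3.141, -0.004, 2.868]
contact_force: [-0.4, 0.8, -2.4]
width: 61.7
grip_force: 45.3
at [564.73 110.35 373.49] [-179.97   -0.17  164.37] F [-0.21  0.46 -2.62] shift [ -33.54 -111.44   -1.55] turn [-0. -0.  0.] q6 0.35544767685603795 t 4.0333
pred head [124.87 248.55]
24 173
```

View pics/w2.png

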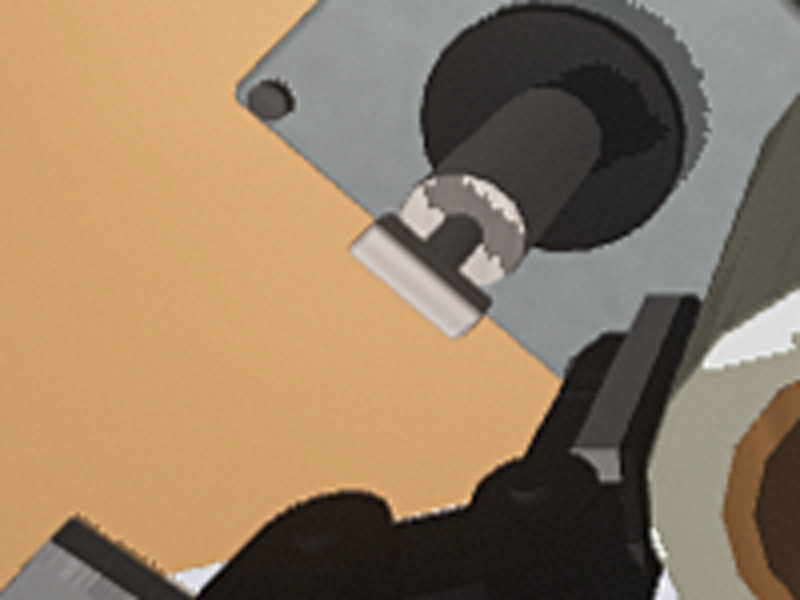

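The head's top face is centred at crop (416,280), which is image (128,243). Its ends are at crop (364,236) and (468,324). The platform ellipse is centred at crop (555,126).

Run:
```python
from h import *
P=dict(np.load("pics/w2.npz"))
f=lambda x,y:(24+(x+.5)/4-.5,173+(y+.5)/4-.5)
print("head",onplane(P,f(416,280),131),"plat",onplane(P,f(555,126),40))
a,b=[onplane(P,f(*p),131) for p in((364,236),(468,324))];d=b-a;print(np.degrees(np.arctan2(d[1],d[0])),np.linalg.norm(d))
h=onplane(P,f(416,280),131);go(h[0],h[1],375,164.3)
# held roll centre check: bore at row/col in w2 not needed
```

```text
head [562.4   -1.38 131.  ] plat [560.91   0.44  40.  ]
26.63830620824706 28.30928194962497
at [564.73 110.35 373.49] [-179.97   -0.17  164.37] F [-0.21  0.46 -2.62] shift [ -27.87 -108.23   -1.54] turn [-0. -0.  0.] q6 0.35544767685603795 t 4.0333
```

```bash
python3 -m pendant '[[255,-9,-36,0,0,0,0],[255,-18,-72,0,0,0,0],[255,-27.3,-107.7,0,0,0,0],[255,-27.3,-107.7,0,0,0,0],[255,-27.3,-107.7,0,0,0,0],[255,-27.3,-107.7,10,0,0,0],[255,-27.3,-107.7,20,0,0,0],[255,-27.3,-107.7,20,0,0,0],[255,-27.3,-107.7,20,0,0,0]]'
python3 - <<'E'
from h import *
go(562,-.8,353,164.3)
P=manip.camera_params("scene");P2=manip.camera_params("side")
a=manip.read_camera("scene");b=manip.read_camera("side")
u=proj(P,[562,0,135]).astype(int);v=proj(P2,[562,0,135]).astype(int)
c=lambda i,u:cv2.resize(i[u[1]-50:u[1]+50,u[0]-50:u[0]+50],(400,400),interpolation=cv2.INTER_CUBIC)
cv2.imwrite("pics/s3.png",np.hstack([c(a,u),c(b,v)])[:,:,::-1])
E
```

```text
t: 4.78
tcp_pos: [562.2, -0.1, 353.2]
tcp_rot: [-3.141, -0.003, 2.87]
contact_force: [-0.1, -0.4, -2.5]
width: 61.5
grip_force: 45.7
at [562.16  -0.05 353.18] [-179.98   -0.19  164.43] F [-0.08 -0.42 -2.49] shift [-0.05 -0.76  0.18] turn [-0. -0.  0.] q6 0.15874072782950224 t 4.7833
```

View pics/s3.png

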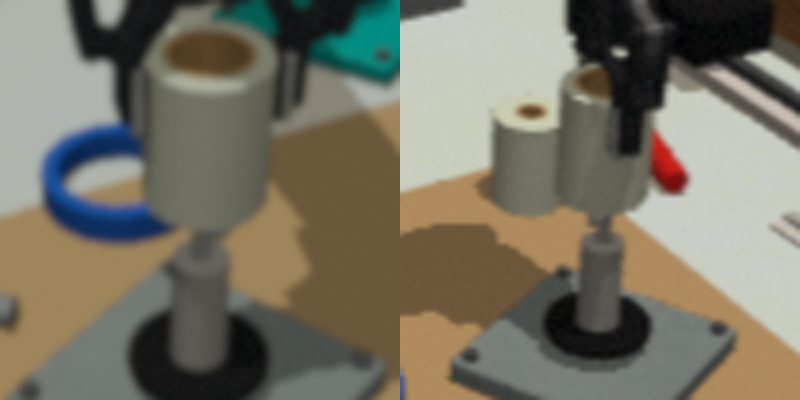

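In both views the roll hangs coaxially above the spindle: scene bottom about 207 over post top 205, side 605 over 602. I'll lower it.

```bash
python3 -m pendant '[[255,0,0,10,0,0,0],[255,0,0,20,0,0,0],[255,0,0,30,0,0,0],[255,0,0,40,0,0,0],[255,0,0,50,0,0,0],[255,0,0,50,0,0,0]]'
python3 -m pendant '[[255,0,0,12,0,0,0],[255,0,0,24,0,0,0],[255,0,0,36,0,0,0],[255,0,0,45,0,0,0],[255,0,0,49,0,0,0],[255,0,0,51,0,0,0],[255,0,0,51,0,0,0],[255,0,0,51,0,0,0]]'
```

```text
t: 5.38
tcp_pos: [561.7, -1.4, 301.6]
tcp_rot: [-3.141, -0.005, 2.868]
contact_force: [-0.6, 0.5, -2.8]
width: 61.8
grip_force: 45.7
t: 6.05
tcp_pos: [563.2, -1.4, 254.3]
tcp_rot: [3.141, 0.001, 2.868]
contact_force: [-0.4, 1.0, -3.0]
width: 61.3
grip_force: 45.7
```

```bash
python3 -m pendant '[[255,0,0,1,0,0,0],[255,0,0,2,0,0,0],[255,0,0,3,0,0,0],[255,0,0,3,0,0,0],[255,0,0,3,0,0,0]]'
python3 - <<'E'
from h import *
go(562,-.8,251.5,164.3)
E
```

```text
t: 6.47
tcp_pos: [563.3, -1.4, 251.7]
tcp_rot: [3.141, 0.001, 2.868]
contact_force: [-0.7, -0.2, 4.0]
width: 61.4
grip_force: 46.2
at [563.27  -1.44 251.66] [179.98   0.09 164.31] F [-0.7  -0.18  3.99] shift [1.39 0.27 0.16] turn [0. 0. 0.] q6 0.1586213353505992 t 6.4667
```

```bash
python3 -m pendant '[[0,0,0,0,0,0,0],[0,0,0,0,0,0,0],[0,0,0,0,0,0,0],[0,0,0,0,0,0,0],[0,0,0,-15,0,0,0],[0,0,0,-45,0,0,0],[0,0,0,-85,0,0,0],[0,0,0,-125,0,0,0],[0,0,0,-125,0,0,0],[0,0,0,-125,0,0,0]]'
python3 - <<'E'
from h import *
go(527,-288,340,194)
E
```

```text
t: 7.3
tcp_pos: [564.2, -1.5, 378.8]
tcp_rot: [3.14, 0.007, 2.868]
contact_force: [-0.6, -0.0, -0.9]
width: 85.2
grip_force: 0.0
at [564.18  -1.54 378.82] [179.93   0.39 164.31] F [-0.59 -0.04 -0.89] shift [ -41.39 -285.88   38.76] turn [-0.    0.01 -0.52] q6 0.1585780894617528 t 7.3
```

```bash
python3 -m pendant '[[0,-6,-38,0,0,0,-0.1],[0,-12,-76,0,0,0,-0.2],[0,-18,-114,0,0,0,-0.3],[0,-24,-152,0,0,0,-0.4],[0,-30,-190,0,0,0,-0.52],[0,-36,-228,10,0,0,-0.52],[0,-41,-266,25,0,0,-0.52],[0,-41,-286,39,0,0,-0.52],[0,-41,-286,39,0,0,-0.52],[0,-41,-286,39,0,0,-0.52]]'
python3 -m pendant '[[0,0,0,0,0,0,0],[0,0,0,0,0,0,0],[0,0,0,0,0,0,0]]'
python3 - <<'E'
from h import *
P=manip.camera_params("wrist");im=manip.read_camera("wrist")
np.savez("pics/w4.npz",**P)
go(527,-288,340,194);u=proj(P,[527,-288,8]);print("pred slot",u)
x,y=max(int(u[0])-100,0),max(int(u[1])-75,0)
print(x,y);o=cv2.resize(im[y:y+150,x:x+200],None,fx=4,fy=4,interpolation=cv2.INTER_CUBIC);cv2.imwrite("pics/w4.png",o[:,:,::-1])
E
```

```text
t: 8.13
tcp_pos: [523.8, -288.3, 333.9]
tcp_rot: [3.137, -0.003, -2.898]
contact_force: [-0.2, 0.6, 0.5]
width: 85.3
grip_force: 0.0
t: 8.38
tcp_pos: [525.6, -286.6, 337.4]
tcp_rot: [-3.141, 0.001, -2.893]
contact_force: [-1.1, -0.5, 0.4]
width: 85.2
grip_force: 0.0
at [ 525.64 -286.72  337.45] [-179.96    0.05 -165.78] F [ 0.    0.67 -0.43] shift [-1.   -1.57 -2.55] turn [-0.  0.  0.] q6 -0.8534818231788719 t 8.4333
pred slot [252.79 182.86]
152 107
```

View pics/w4.png

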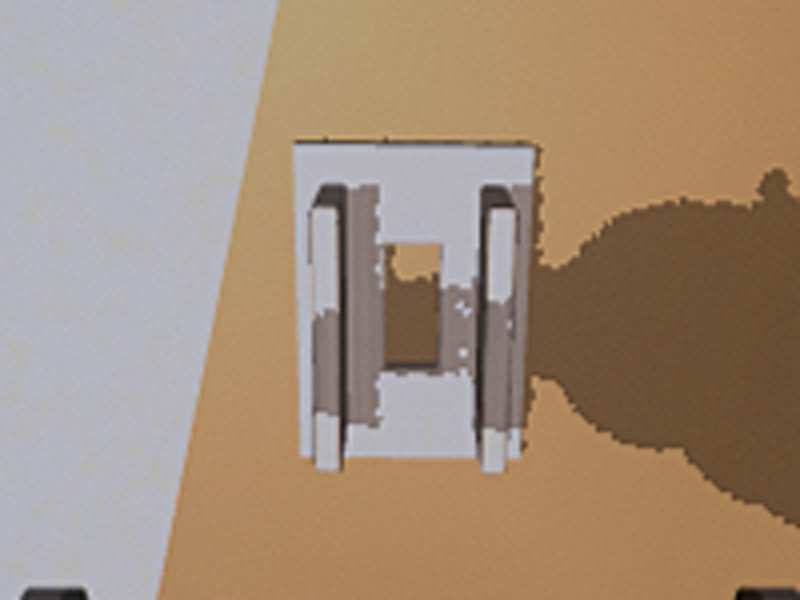

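The cap lies nearly square in the view. The plate corners are at crop (295,143), (534,146), (521,458) and (302,458), the slot is centred at about (413,307), and the rib tops run from row 207 to 471.

Run:
```python
from h import *
P=dict(np.load("pics/w4.npz"))
f=lambda x,y:(152+(x+.5)/4-.5,107+(y+.5)/4-.5)
c=[onplane(P,f(*p),8) for p in((295,143),(534,146),(521,458),(302,458))]
print("plate centre",sum(c)/4);
for a,b in((3,0),(2,1),(0,1),(3,2)):
    d=c[b]-c[a];print(np.degrees(np.arctan2(d[1],d[0])),np.linalg.norm(d))
print("slot",onplane(P,f(413,307),8))
r=[onplane(P,f(*p),42) for p in((313,207),(514,208),(506,472),(316,470))];print("ribs",sum(r)/4)
for a,b in((3,0),(2,1),(0,1),(3,2)):
    d=r[b]-r[a];print(np.degrees(np.arctan2(d[1],d[0])),np.linalg.norm(d))
m=(sum(c)/4+sum(r)/4)/2
go(m[0],m[1],185,194)
```

```text
plate centre [ 527.5  -285.49    8.  ]
-166.48362715051 91.12289407718036
-166.16534810848378 90.33456720434867
103.45991519715835 63.560758415773606
104.16663405133647 64.06666104121817
slot [ 527.01 -285.6     8.  ]
ribs [ 527.16 -285.84   42.  ]
-166.81988585876363 68.98382256447145
-165.81212385322337 69.30417404431894
103.88321553996693 48.26127433475538
103.50735918206233 49.47735958404115
at [ 525.64 -286.72  337.45] [-179.96    0.05 -165.78] F [ 0.    0.67 -0.43] shift [ -1.75   0.72 152.45] turn [-0.  0.  0.] q6 -0.8534818231788719 t 8.4333
```

```bash
python3 -m pendant '[[0,-1.7,0.7,35,0,0,0.008],[0,-1.7,0.7,70,0,0,0.008],[0,-1.7,0.7,105,0,0,0.008],[0,-1.7,0.7,130,0,0,0.008],[0,-1.7,0.7,145,0,0,0.008],[0,-1.7,0.7,152,0,0,0.008],[0,-1.7,0.7,152,0,0,0.008],[0,-1.7,0.7,152,0,0,0.008],[255,-1.7,0.7,152,0,0,0.008],[255,-1.7,0.7,152,0,0,0.008]]' 80
python3 -m pendant '[[255,0,0,0,0,0,0],[255,0,0,0,0,0,0],[255,0,0,0,0,0,0],[255,0,0,0,0,0,0],[255,0,0,0,0,0,0],[255,0,0,0,0,0,0],[255,0,0,0,0,0,0],[255,0,0,0,0,0,0]]'
python3 - <<'E'
from h import *
go(562,-.8,340,206.6)
E
```

```text
t: 9.27
tcp_pos: [527.5, -287.2, 186.6]
tcp_rot: [-3.139, 0.002, -2.903]
contact_force: [0.0, -0.7, 0.1]
width: 64.1
grip_force: 0.0
t: 9.93
tcp_pos: [527.4, -287.3, 186.5]
tcp_rot: [-3.139, 0.003, -2.903]
contact_force: [-0.7, 0.4, 6.2]
width: 48.7
grip_force: 84.5
at [ 527.41 -287.31  186.53] [-179.87    0.15 -166.35] F [-0.75  0.36  6.25] shift [-101.6   269.91 -153.84] turn [-0.    0.   -0.23] q6 -0.8426620555228566 t 9.9333
```

```bash
python3 -m pendant '[[255,0,0,-15,0,0,0],[255,0,0,-50,0,0,0],[255,0,0,-90,0,0,0],[255,0,0,-125,0,0,0],[255,-24,30,-154,0,0,-0.05],[255,-48,59,-154,0,0,-0.1],[255,-72,89,-154,0,0,-0.15],[255,-96,118,-154,0,0,-0.2],[255,-120,148,-154,0,0,-0.226],[255,-144,177.5,-154,0,0,-0.226]]'
python3 -m pendant '[[255,0,0,0,0,0,0],[255,0,0,0,0,0,0],[255,0,0,0,0,0,0],[255,0,0,0,0,0,0]]'
python3 - <<'E'
from h import *
P=manip.camera_params("wrist");im=manip.read_camera("wrist")
np.savez("pics/w5.npz",**P)
go(562,-.8,340,206.6);print("pred head",proj(P,[562,-.8,131]))
cv2.imwrite("pics/w5f.png",im[:,:,::-1])
o=cv2.resize(im[140:340,180:446],None,fx=3,fy=3,interpolation=cv2.INTER_CUBIC);cv2.imwrite("pics/w5.png",o[:,:,::-1])
E
```

```text
t: 10.77
tcp_pos: [624.9, -78.5, 339.0]
tcp_rot: [-3.141, 0.0, -2.677]
contact_force: [0.8, -0.2, -1.5]
width: 48.6
grip_force: 83.5
t: 11.1
tcp_pos: [624.2, -81.3, 338.7]
tcp_rot: [3.142, -0.001, -2.679]
contact_force: [-0.2, -0.2, -2.0]
width: 49.0
grip_force: 83.5
at [624.14 -81.58 338.73] [ 180.     -0.02 -153.52] F [-0.16  0.22 -1.78] shift [ 19.59 100.01  -1.25] turn [ 0. -0. -0.] q6 -0.69290914238259 t 11.15
pred head [401.3  202.61]
```

View pics/w5.png

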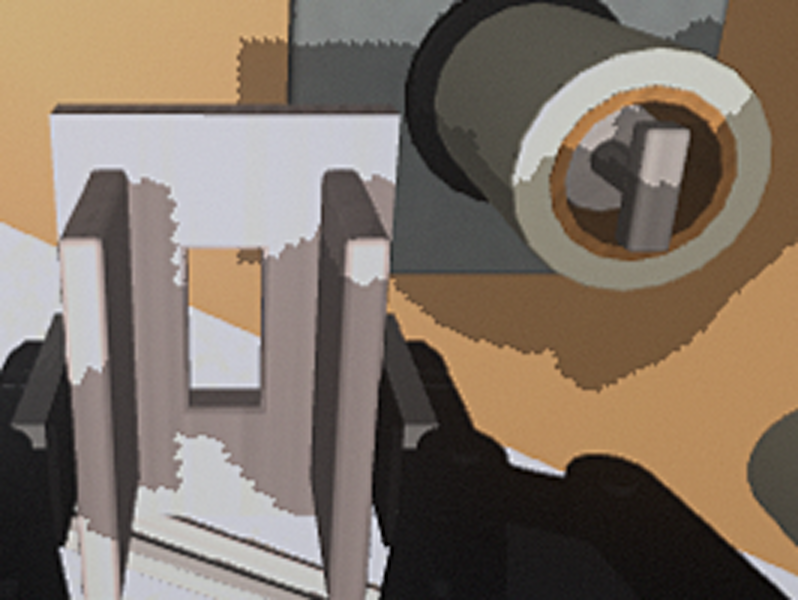

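The roll stands on the platform around the spindle, with the head sticking out at crop (659,188). The held cap's slot is on the plate top, from crop (188,247) to (264,408).

Run:
```python
from h import *
P=dict(np.load("pics/w5.npz"))
f=lambda x,y:(180+(x+.5)/3-.5,140+(y+.5)/3-.5)
zt=338.73-178.5
c=[onplane(P,f(*p),zt) for p in((188,247),(263,247),(265,408),(187,408))];s=sum(c)/4
p2=[onplane(P,f(*p),zt) for p in((51,112),(400,112))];print("plate end mid",sum(p2)/2)
def pr(a,b):d=b-a;print(np.degrees(np.arctan2(d[1],d[0])),np.linalg.norm(d))
pr(c[3],c[0]);pr(c[2],c[1]);pr(c[0],c[1]);pr(c[3],c[2]);pr(*p2)
h=onplane(P,f(659,188),131);a,b=[onplane(P,f(*p),131) for p in((690,129),(674,250))]
print("slot",s,"head",h,"headdir");pr(b,a)
q=[onplane(P,f(*p),131) for p in((645,126),(690,129),(674,250),(630,248))];print("headq",sum(q)/4);pr(q[0],q[1]);pr(q[3],q[0])
R=Ro.from_euler("xyz",manip.sense()["tcp_rot"])
t0=manip.sense()["tcp_pos"];print("slot in tool",R.inv().apply(s-t0),"head in tool",R.inv().apply(h-t0))
# roll top rim
print("roll rim",onplane(P,f(642,168),120))
```

```text
plate end mid [ 583.53 -101.24  160.23]
-154.65836118868063 36.44548542133042
-152.00305197090657 36.45471970293701
116.4518371611582 14.52362324794086
116.44186737049334 16.212734689353578
116.45920335630147 63.91984499257103
slot [623.9  -81.05 160.23] head [562.43  -2.11 131.  ] headdir
-150.42604658395385 29.172468349866904
headq [562.72  -1.74 131.  ]
112.5542647207013 10.075826170421374
-150.92576929122558 29.33895576738283
slot in tool [ -0.1    0.57 178.5 ] head in tool [ 19.71  98.64 207.75]
roll rim [560.9   -1.55 120.  ]
```

```bash
python3 -m pendant '[[255,7,33,0,0,0,-0.017],[255,14,66,0,0,0,-0.017],[255,19.7,98.3,0,0,0,-0.017],[255,19.7,98.3,0,0,0,-0.017],[255,19.7,98.3,5,0,0,-0.017],[255,19.7,98.3,10,0,0,-0.017],[255,19.7,98.3,15,0,0,-0.017],[255,19.7,98.3,15,0,0,-0.017],[255,19.7,98.3,15,0,0,-0.017],[255,19.7,98.3,15,0,0,-0.017]]'
python3 -m pendant '[[255,0,0,3,0,0,0],[255,0,0,6,0,0,0],[255,0,0,8,0,0,0],[255,0,0,10,0,0,0],[255,0,0,12,0,0,0],[255,0,0,12,0,0,0],[255,0,0,12,0,0,0]]'
python3 - <<'E'
from h import *
go(562.5,-1.7,306.5,207.5)
E
```

```text
t: 11.98
tcp_pos: [563.4, -1.9, 323.5]
tcp_rot: [3.141, -0.0, -2.661]
contact_force: [-0.1, 0.1, -1.6]
width: 48.4
grip_force: 83.7
t: 12.57
tcp_pos: [562.9, -1.2, 311.6]
tcp_rot: [3.141, -0.0, -2.66]
contact_force: [0.2, -0.1, -0.5]
width: 48.8
grip_force: 83.7
at [562.89  -1.15 311.6 ] [ 179.98   -0.01 -152.42] F [ 0.17 -0.09 -0.49] shift [ 0.6  -0.31  5.1 ] turn [ 0. -0.  0.] q6 -0.5960450612203713 t 12.5667
```

No contact force with the plate below the head's top, so the head has entered the slot. I'll press down.

```bash
python3 -m pendant '[[255,0,0,3,0,0,0],[255,0,0,5,0,0,0],[255,0,0,7,0,0,0],[255,0,0,7,0,0,0]]' 100
python3 -m pendant '[[255,0,0,2,0,0,0],[255,0,0,4,0,0,0],[255,0,0,6,0,0,0],[255,0,0,8,0,0,0],[255,0,0,8,0,0,0],[255,0,0,8,0,0,0],[255,0,0,8,0,0,0]]'
```

```text
t: 12.9
tcp_pos: [563.2, -1.2, 305.0]
tcp_rot: [-3.141, 0.001, -2.66]
contact_force: [-1.7, 0.0, 3.3]
width: 48.8
grip_force: 108.0
t: 13.48
tcp_pos: [563.1, -1.2, 297.8]
tcp_rot: [-3.141, 0.001, -2.66]
contact_force: [-2.8, 1.3, 8.7]
width: 48.4
grip_force: 108.4
```

```bash
python3 -m pendant '[[255,0,0,1,0,0,0],[255,0,0,1.8,0,0,0],[255,0,0,1.8,0,0,0.1],[255,0,0,1.8,0,0,0.2],[255,0,0,1.8,0,0,0.3],[255,0,0,1.8,0,0,0.4],[255,0,0,1.8,0,0,0.5],[255,0,0,1.8,0,0,0.6],[255,0,0,1.8,0,0,0.7],[255,0,0,1.8,0,0,0.8]]'
python3 -m pendant '[[255,0,0,0,0,0,0.1],[255,0,0,0,0,0,0.2],[255,0,0,0,0,0,0.3],[255,0,0,0,0,0,0.4],[255,0,0,0,0,0,0.5],[255,0,0,0,0,0,0.6],[255,0,0,0,0,0,0.7],[255,0,0,0,0,0,0.771],[255,0,0,0,0,0,0.771],[255,0,0,0,0,0,0.771]]'
python3 - <<'E'
from h import *
s=manip.sense();print(s["moment"])
go(562.5,-1.7,296,117)
P=manip.camera_params("wrist");im=manip.read_camera("wrist")
o=cv2.resize(im[180:380,130:380],None,fx=3,fy=3,interpolation=cv2.INTER_CUBIC);cv2.imwrite("pics/w6.png",o[:,:,::-1])
E
```

```text
t: 14.32
tcp_pos: [564.3, -1.6, 296.8]
tcp_rot: [3.141, 0.005, 2.818]
contact_force: [0.0, -0.5, 7.6]
width: 48.5
grip_force: 108.7
t: 15.15
tcp_pos: [564.6, -2.0, 297.0]
tcp_rot: [3.138, 0.005, 2.051]
contact_force: [0.7, -2.6, 8.5]
width: 48.3
grip_force: 108.7
[-0.58  0.07 -0.03]
at [564.55  -2.   297.02] [179.79   0.28 117.52] F [ 0.67 -2.59  8.48] shift [ 1.22 -1.69  1.01] turn [0.   0.   0.01] q6 0.9751229809557752 t 15.15
```

View pics/w6.png

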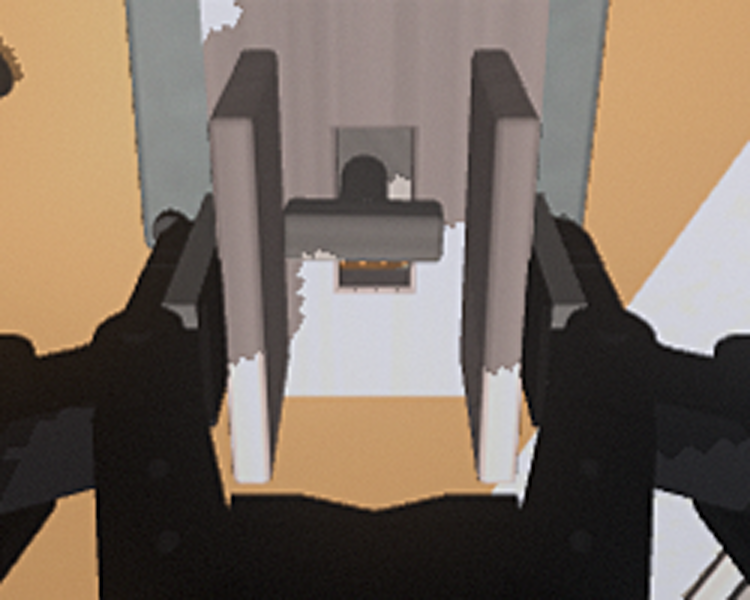

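The head at crop (363,230) now lies square across the slot, between the ribs. I'll ease up, let go and retreat.

```bash
python3 -m pendant '[[255,0,0,-1.5,0,0,0],[255,0,0,-3,0,0,0],[255,0,0,-4,0,0,0],[255,0,0,-4,0,0,0],[0,0,0,-4,0,0,0],[0,0,0,-4,0,0,0],[0,0,0,-4,0,0,0],[0,0,0,-4,0,0,0],[0,0,0,-4,0,0,0]]'
python3 -m pendant '[[0,0,0,-10,0,0,0],[0,0,0,-25,0,0,0],[0,0,0,-50,0,0,0],[0,0,0,-80,0,0,0],[0,0,0,-110,0,0,0],[0,0,0,-110,0,0,0],[0,0,0,-110,0,0,0]]'
python3 - <<'E'
from h import *
im=manip.read_camera("wrist");print(manip.sense()["contact_force"])
a=manip.read_camera("scene");u=proj(manip.camera_params("scene"),[562,0,100]).astype(int)
c=cv2.resize(a[u[1]-60:u[1]+60,u[0]-60:u[0]+60],(384,384),interpolation=cv2.INTER_CUBIC)
w=cv2.resize(im[110:302,160:352],(384,384),interpolation=cv2.INTER_CUBIC)
cv2.imwrite("pics/e.png",np.hstack([c,w])[:,:,::-1])
E
```

```text
t: 15.95
tcp_pos: [562.7, -1.1, 298.5]
tcp_rot: [-3.141, -0.001, 2.052]
contact_force: [1.3, -0.6, -1.1]
width: 85.4
grip_force: 0.0
t: 16.53
tcp_pos: [563.7, -1.3, 411.8]
tcp_rot: [3.137, 0.003, 2.052]
contact_force: [0.8, 0.1, -1.0]
width: 85.2
grip_force: 0.0
[ 0.1  -0.11 -1.18]
```

View pics/e.png

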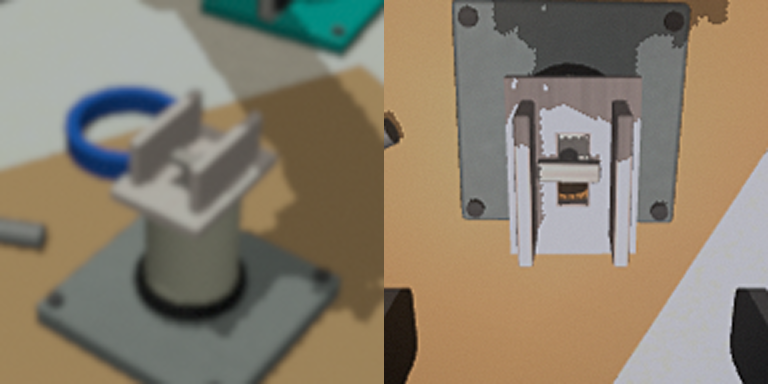

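The cap stays locked under the crossed head, seen at (568,172), the roll stands on the platform, and the gripper is clear. I'll hand the job in.

```bash
python3 -c "
from plant import manip
print(manip.close_job())"
```

```text
the job is handed in; nothing more can be done
None
```

The wide-core roll stands on the dispenser's platform with the cap pushed down, turned a quarter and locked under the hammer head; the narrow-core roll was left alone, and I handed the job in at about 17 s (verdict not shown).

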